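Slide the setting gauge under the measuring bridge and take the reading

ROBOT

A 6-joint arm with a two-finger parallel gripper is mounted at the origin on the work surface. World frame = base frame: x ahead of the robot, y to its left, z up, the work surface at z = 0. Lengths are in m, angles in rad, forces in N, time in s.
With the tool pointing down it reaches from about 0.275 to 0.85 m from the base axis. Payload 5.2 kg.
Tool frame: the origin (TCP) lies between the finger pads; the fingertips stand 14 mm ahead of it and the grasp point (between the pads) lies 5 mm behind it; z points along the fingers, y is the line along which they close (so a half turn about z gives the same grasp; the last joint's range is limited). The gripper opens to 85 mm and grips with 20 to 120 N. Pads are 22 mm wide; open, the fingers measure 114 mm over their backs; the gripper's body (76 mm by 85 mm) begins 54 mm behind the grasp point. The pads swing forward as they close: fully open they stand 13 mm farther back than shut.
Start: joints at [-0.203, 0.259, 1.535, -0, 1.348, -0.203], TCP at [0.55, 0, 0.245] pointing down, gripper open.
Joint ranges: [-3.14, 3.14], [-0.91, 2.08], [0.19, 2.58], [-1.22, 4.36], [0.22, 2.71], [-3.12, 3.12]. Speed limits (rad/s): [2.57, 2.57, 3.14, 3.14, 3.14, 3.14].

INTERFACE

Orientations are given as a unit quaternion [w, x, y, z].
In Python, from station import bot gives the robot as it stands.
- The arm moves only by the tool arm_command, never from a script. Its argument "targets" is one flat list of numbers, 7 for each row, row after row: the opening, from 0 (shut) to 1 (fully open), then the shift along the tool's x, y, z in m, then the turn, a rotation vector about the tool's x, y, z in degrees. A call has 1 to 5 rows; each row is the pose to reach, as a shift and turn from the pose commanded when the call began, along the tool's axes at that moment; what a row does not reach only later rows make up. A row lasts 1/8 s, in which the tool goes at most 62.5 mm and 10.7 degrees, less where a joint would pass 70% of its speed; a pose out of reach is approached as far as the arm can. A call with a gripper value outside its range is refused whole. The fingers move at their own pace and stop on an object; "force" is the grip in N (left out, the last holds). Time passes only in rows, so rows that repeat a pose let the fingers close. It gives the time, the measured TCP pose, the force, the opening and the grip force at its end, in the units of the state.
- bot.state(): the state, without advancing time (a new reading comes with each control period).
- bot.grab_frame(name): name is "scene" or "side" or "wrist"; returns a dict with "image" (420x560x3 uint8, blue, green, red), "fx", "fy", "cx", "cy" (pixels), "T" (4x4, takes a point from camera to world coordinates); the wrist camera has in their place "hand_eye" (4x4, takes a point from camera to tool coordinates, whose origin is the TCP and whose axes are the flange's). Camera axes: x right, y down, z forward; pixel columns grow to the right and rows downward; lengths in m; the calibration is good to about 2 mm. A picture is of the moment at which its call begins: read the wrist's pose just before it. There is no depth.
- bot.sign_off(): hands the job in; it is judged then, once.
The state is a dict: "t": time; "qpos": joint angles; "qvel": joint speeds; "joint_torque": joint torques, N m; "eef_pos": TCP position; "ee_rot": TCP orientation; "force": force on the tool from outside, world axes, zero at the start; "ft_torque": the same for the moment, N m; "finger_gap": opening from 0.0 (shut) to 1.0 (fully open); "grasp_force": force on a finger pad.
Only numpy, scipy, OpenCV 4.12 (cv2) and the standard library are available. Lean on these libraries where they do the work, as an engineer would, in place of code of your own. Each camera call takes 0.05 s, during which the arm holds its last target. There are 200 camera calls.

TASK

Push the flat steel setting gauge with your fingers along the granite, plain end first, under the measuring bridge until its nose sits fully home and square against the stop behind the bridge, then press the white key on the readout box fully down and let go. Do not pick the gauge up: it must stay flat on the granite and never be lifted or tipped, and the key must not be pressed before the gauge is home. Leave the sleeves, the slip block and the calculator where they are, and finish clear of everything.

Things in the scene. Friction and masses are not known exactly. Their poses are not given: they have to be found in the camera images.
- gauge: setting gauge: loose flat bar of bright steel, 160 long (x) x 50 wide (y) x 12 thick (z), 0.6 to 0.9 kg. Origin at the centre of its underside; x points to the nose, the plain end that goes in first. It starts flat on the granite before the bridge, off the lane by up to 70 and askew by up to 0.45 rad; a push on its long side slides and turns it. Push low on its edges.
- nose (a point): middle of the gauge's nose edge, at its underside
- tail (a point): middle of the gauge's tail edge, at its underside. A dark knob (20 across, top 46 above the underside) stands on the bar 24 in from this edge, on the centre line; it does not fit under the bridge, and a hard push high on it can tip the gauge
- bridge: measuring bridge with stop, aluminium, fixed on the granite. Origin on the granite surface, on the lane's centre line, at the bridge's front face; x is the way the gauge goes in, y across, z up. The crossbar covers x 0 to 30, headroom 15, its top at 40; a dial indicator on it reaches 98. Opening between the legs 64 wide, 104 over the legs. With the gauge home its tail edge is at x = -60.
- slot (a point): the bridge's entrance: middle of the opening at the front face, on the granite surface (same as the bridge's origin)
- stop (a point): middle of the front face of the stop bar (18 high), at the granite surface, at x = 100 in the bridge's frame; two low side rails (12 high, 70 apart inside) lead to it from the bridge
- granite: dark granite surface plate 480 (x) x 300 (y) x 50 thick, fixed on the bench; origin at the centre of its underside, z up; its top is 50 above the bench (world z = 0.05)
- readout: grey readout box 60 x 60 x 40 high, fixed on the granite on one side of the stop (left or right varies; a dark V-block 50 x 50 x 42 high stands on the other side). Origin at the centre of its underside. The key is on its top.
- key_top (a point): centre of the top of the round white key (24 across) on the readout box; press straight down
- key (a joint): travel of the key in m: 0 up, 0.006 fully down; spring return, about 4 N to push fully down
- sleeve_a: bystander: steel sleeve 20 across x 28 high, upright on the granite behind the stop; origin at its underside
- sleeve_b: bystander: another such sleeve behind the stop; origin at its underside
- sleeve_c: bystander: another such sleeve, near the granite's long edge beside the bridge; origin at its underside
- slip_block: bystander: steel slip block 30 x 9 x 35 high, standing on the granite's corner at the starting end; origin at its underside
- calculator: bystander: black pocket calculator 150 x 85 x 16 on the bench; origin at its underside
Things that resemble listed ones, but are neither listed nor needed, are in the scene too. What is meant by the gauge is not orange or turquoise, and is the smaller of those in its own colour.

How it is judged:
On the way, in this order (a step that is already met when the one before it is completed fails the run):
1. the gauge is flat and square under the bridge, its nose against the stop (x of nose in the frame of bridge between 0.096 and 0.104 m and y of nose in the frame of bridge between -0.012 and 0.012 m and angle between the x axis of gauge and the x axis of bridge, either way round below 0.06 rad and angle between gauge's own z axis and vertical below 0.03 rad and height (world z) of gauge between 0.0475 and 0.0525 m), for 0.2 s.
2. the readout key is pressed down (value of joint key above 0.0045 m), for 0.05 s.
At the end, for the whole second after the job is handed in: The gauge rests flat on the granite under the bridge, its nose within 4 mm of the stop and within 12 mm of the lane's centre line, square to the lane within 0.06 rad, at rest; the key has been pressed at least 4.5 mm after that and is up again (all of step 1 and linear speed of gauge below 0.01 m/s and value of joint key below 0.001 m); the robot touches nothing.
It fails at once if the gauge is lifted more than 8 mm off the granite or tipped by more than 0.09 rad (height (world z) of gauge above 0.058 m or angle between gauge's own z axis and vertical above 0.09 rad).
It fails at once if the key is pressed while the gauge is not home against the stop (value of joint key above 0.002 m and not (x of nose in the frame of bridge above 0.094 m and angle between the x axis of gauge and the x axis of bridge, either way round below 0.07 rad)).
It fails at once if a bystander is moved by more than 15 mm (distance of any of sleeve_a, sleeve_b, sleeve_c, slip_block, calculator from where it was at the start of the episode above 0.015 m).
It also fails if it takes over 72 s, if anything falls off the work surface, if the arm or the gripper's body presses on something with over 40 N, if the wrist force passes 120 N, or if a joint passes its speed limit or range.

## Working session

There is one attempt and no reset: what is moved stays moved. The work goes in short steps, Python scripts to look and compute and a tool call to move; the robot and the scene stay as the last step left them, time stands still between calls to the robot, and variables do not carry over. Pictures are saved under pics/ and viewed, at most 10 in all, crops included, and the job is handed in when it is done.

Besides the shell and the picture viewer there is one more tool, called after "Call:" as name(argument=value, ...) on one line, values as JSON. arm_command: Moves the arm, as the interface text tells. Its arguments: {"type":"object","properties":{"targets":{"type":"array"},"force":{"type":"number"}},"required":["targets"]}

```bash
mkdir -p pics
cat > h.py <<'E'
import numpy as np,cv2
from station import bot
from scipy.spatial.transform import Rotation as R
def ray(f,u,v,z,T=None):
    T=f["T"] if T is None else T
    d=T[:3,:3]@np.array([(u-f["cx"])/f["fx"],(v-f["cy"])/f["fy"],1]);o=T[:3,3]
    return o+d*(z-o[2])/d[2]
def px(f,p,T=None):
    T=f["T"] if T is None else T
    c=np.linalg.inv(T)@np.append(p,1);return np.array([f["fx"]*c[0]/c[2]+f["cx"],f["fy"]*c[1]/c[2]+f["cy"]])
def grab(n,save=None):
    s=bot.state();f=bot.grab_frame(n)
    if n=="wrist":
        M=np.eye(4);q=s["ee_rot"];M[:3,:3]=R.from_quat([q[1],q[2],q[3],q[0]]).as_matrix();M[:3,3]=s["eef_pos"];f["T"]=M@f["hand_eye"]
    if save: cv2.imwrite("pics/"+save,f["image"])
    return f
E
python3 - <<'E'
from h import *
s=bot.state();print(s["t"],s["eef_pos"],s["ee_rot"])
for n in("scene","side"):
    f=grab(n,n+"0.png");print(n,f["T"].round(3).tolist(),f["fx"])
E
```

```text
0.0 [5.49485522e-01 1.26292120e-04 2.44459918e-01] [-7.81980766e-04  7.07110174e-01  7.07102772e-01 -5.10447223e-04]
scene [[0.454, 0.764, -0.459, 1.013], [0.891, -0.379, 0.25, -0.424], [0.017, -0.522, -0.853, 1.054], [0.0, 0.0, 0.0, 1.0]] 466.8056670981453
side [[-0.945, -0.198, 0.26, 0.155], [-0.326, 0.534, -0.78, 0.809], [0.015, -0.822, -0.569, 0.799], [0.0, 0.0, 0.0, 1.0]] 482.9169884549005
```

View pics/scene0.png

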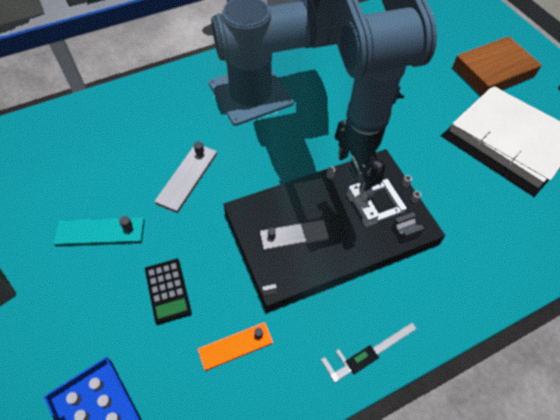

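View pics/side0.png

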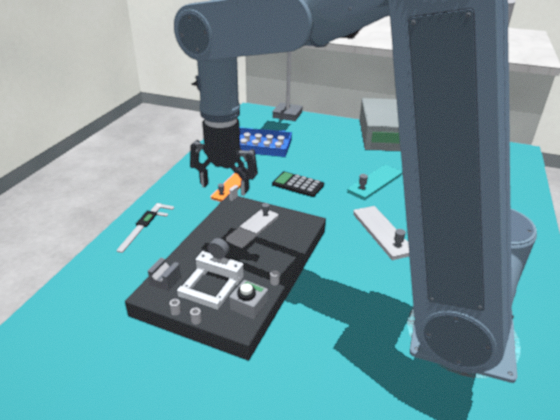

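Candidates for the gauge: steel bar on the granite at scene (290,236), a larger steel bar on the bench at (187,178), turquoise at (100,231), orange at (235,345). I choose the one on the granite, which is the smaller steel one. In the side view it lies at (258,228), the bridge at (220,262) and the white key at (246,289).

Run:
```python
from h import *
f=grab("scene")
for n,u,v,z in [("c1",225,205,.05),("c2",385,152,.05),("c3",443,236,.05),("c4",268,297,.05),("tail",263,241,.062),("nose",325,230,.062),("big",157,205,.012),("big2",216,150,.012)]: print(n,ray(f,u,v,z).round(3))
g=grab("side")
for n,u,v,z in [("key",246,288,.096),("bar l",198,260,.09),("bar r",241,273,.09),("stop l",182,294,.068),("stop r",213,303,.068),("g nose",232,240,.062),("g tail",270,214,.062),("c",133,303,.05),("c2",250,348,.05),("c3",326,217,.05),("c4",232,195,.05)]: print(n,ray(g,u,v,z).round(3))
w=grab("wrist","w0.png");print(w["hand_eye"].round(3).tolist(),w["fx"])
a=cv2.resize(f["image"][140:310,220:450],None,fx=3,fy=3,interpolation=2);cv2.imwrite("pics/sc.png",a)
```

```text
c1 [ 0.381 -0.244  0.05 ]
c2 [0.417 0.22  0.05 ]
c3 [0.704 0.201 0.05 ]
c4 [ 0.654 -0.256  0.05 ]
tail [ 0.524 -0.205  0.062]
nose [ 0.564 -0.056  0.062]
big [ 0.278 -0.398  0.012]
big2 [ 0.175 -0.186  0.012]
key [0.45  0.125 0.096]
bar l [0.589 0.072 0.09 ]
bar r [0.481 0.079 0.09 ]
stop l [0.583 0.161 0.068]
stop r [0.51  0.163 0.068]
g nose [ 0.562 -0.056  0.062]
g tail [ 0.512 -0.195  0.062]
c [0.679 0.205 0.05 ]
c2 [0.399 0.233 0.05 ]
c3 [ 0.37  -0.251  0.05 ]
c4 [ 0.653 -0.264  0.05 ]
[[-0.001, -0.95, -0.313, 0.079], [1.0, -0.001, -0.0, -0.001], [-0.0, -0.313, 0.95, -0.128], [0.0, 0.0, 0.0, 1.0]] 319.05974559672785
```

View pics/w0.png

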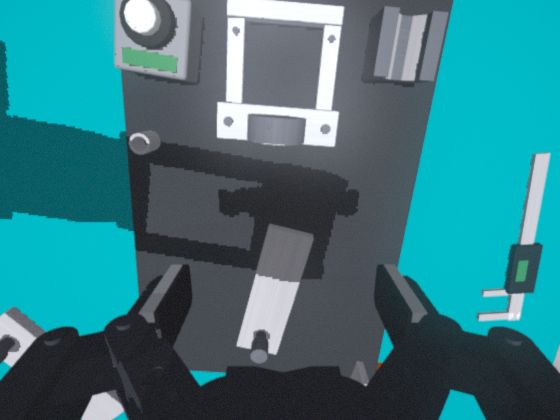

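View pics/sc.png

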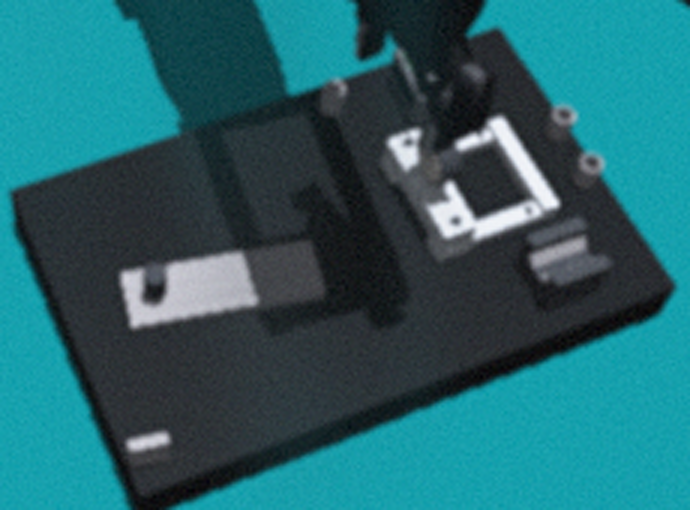

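The wrist view shows the gauge with its nose edge (270,225)–(313,237), tail (238,347)–(278,355) and knob at (260,345). The bridge crossbar spans (217,103)–(337,146), the stop bar is at row 0–22, and the readout with its key is upper left at (143,17). Next I compute the poses.

Run:
```python
from h import *
w=grab("wrist")
for n,u,v,z in [("bar bl",217,138,.09),("bar br",335,146,.09),("bar tl",220,103,.09),("bar tr",338,111,.09),("stop fl",229,17,.068),("stop fr",342,24,.068),("railL o",226,103,.062),("railL i",242,103,.062),("railR i",320,108,.062),("railR o",334,108,.062),("railLtop i",246,20,.062),("railRtop i",327,25,.062),
 ("nl",270,225,.062),("nr",313,237,.062),("tl",238,347,.062),("tr",278,355,.062),("knob",260,338,.096),("key",143,17,.096),("slC",145,137,.078)]: print(n,ray(w,u,v,z).round(4))
```

```text
bar bl [0.4912 0.0471 0.09  ]
bar br [0.5946 0.0401 0.09  ]
bar tl [0.4956 0.0763 0.09  ]
bar tr [0.5957 0.0697 0.09  ]
stop fl [0.5034 0.1452 0.068 ]
stop fr [0.599  0.1398 0.068 ]
railL o [0.4959 0.0759 0.062 ]
railL i [0.5108 0.0759 0.062 ]
railR i [0.5834 0.0714 0.062 ]
railR o [0.5965 0.0714 0.062 ]
railLtop i [0.517  0.1442 0.062 ]
railRtop i [0.587  0.1403 0.062 ]
nl [ 0.5352 -0.0461  0.062 ]
nr [ 0.5807 -0.0598  0.062 ]
tl [ 0.4946 -0.2041  0.062 ]
tr [ 0.5426 -0.2161  0.062 ]
knob [ 0.5243 -0.1613  0.096 ]
key [0.4416 0.1392 0.096 ]
slC [0.4232 0.0467 0.078 ]
```

Call:
arm_command(targets=[0.75,-0.03,-0.003,0.02,0,0,1,0.75,-0.065,-0.006,0.05,0,0,2,0.75,-0.1,-0.01,0.085,0,0,3,0.75,-0.131,-0.0115,0.115,0,0,3.7,0.75,-0.131,-0.0115,0.115,0,0,3.7], force=25)

```text
t: 0.92
eef_pos: [0.5368, -0.1322, 0.1278]
ee_rot: [-0.002, 0.731, 0.683, -0.001]
force: [0.2, 0.1, 0.0]
finger_gap: 0.753
grasp_force: 0.0
```

Run:
```python
from h import *
w=grab("wrist","w1.png");s=bot.state();print(s["eef_pos"],s["finger_gap"],s["force"],s["t"])
```

```text
[ 0.53777747 -0.13143477  0.1293327 ] 0.7523180246147266 [0.210771   0.85324839 0.21287256] 0.975
```

View pics/w1.png

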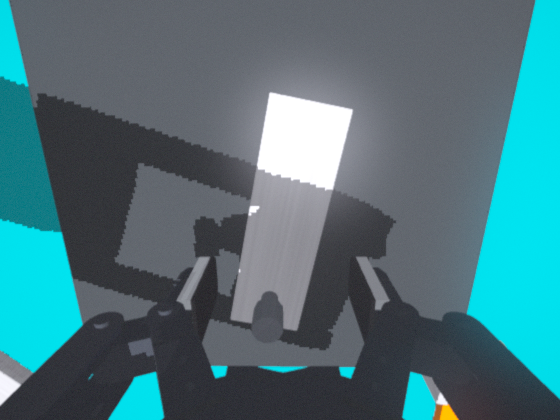

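Close view confirms the choice: a steel bar with the knob at its tail (268,315) and plain nose (269,93)–(352,110), with the open fingers straddling it. Next I descend to squeeze it from its sides.

Run:
```python
from h import *
w=grab("wrist")
P=[ray(w,u,v,.062) for u,v in [(269,93),(352,110),(231,320),(297,330)]];P=np.array(P);print(P.round(4))
n=(P[0]+P[1])/2;t=(P[2]+P[3])/2;print(n,t,(n+t)/2,np.arctan2(*(n-t)[:2]))
```

```text
[[ 0.5342 -0.0483  0.062 ]
 [ 0.5821 -0.061   0.062 ]
 [ 0.4938 -0.2029  0.062 ]
 [ 0.5415 -0.215   0.062 ]]
[ 0.55817081 -0.05467228  0.062     ] [ 0.51764903 -0.2089501   0.062     ] [ 0.53790992 -0.13181119  0.062     ] 0.25685292375340646
```

Call:
arm_command(targets=[0.75,0,0,0.025,0,0,0,0.75,0,0,0.05,0,0,0,0.75,0,0,0.06,0,0,0,0.75,0,0,0.06,0,0,0])

```text
t: 1.52
eef_pos: [0.5388, -0.1303, 0.0707]
ee_rot: [0.0, 0.729, 0.684, 0.0]
force: [-1.0, 0.2, 0.2]
finger_gap: 0.751
grasp_force: 0.0
```

Call:
arm_command(targets=[0.72,0,0,0.006,0,0,0,0.66,0,0,0.006,0,0,0,0.62,0,0,0.006,0,0,0,0.62,0,0,0.006,0,0,0])

```text
t: 2.02
eef_pos: [0.5382, -0.1308, 0.0649]
ee_rot: [-0.0, 0.73, 0.684, -0.0]
force: [-3.7, 1.2, 5.6]
finger_gap: 0.624
grasp_force: 14.9
```

Call:
arm_command(targets=[0.56,0,0,0,0,0,0,0.56,0,0,0,0,0,0,0.56,0,0,0,0,0,0], force=25)

```text
t: 2.4
eef_pos: [0.5382, -0.1308, 0.0651]
ee_rot: [-0.0, 0.73, 0.684, -0.0]
force: [-4.3, 1.2, 6.6]
finger_gap: 0.614
grasp_force: 23.9
```

Run:
```python
from h import *
w=grab("wrist","w2.png");s=bot.state();print(s["eef_pos"],s["finger_gap"],s["force"],s["t"])
```

```text
[ 0.53820391 -0.13084909  0.06508132] 0.6130151399760618 [-3.16812103  1.04660638  7.99984324] 2.45
```

View pics/w2.png

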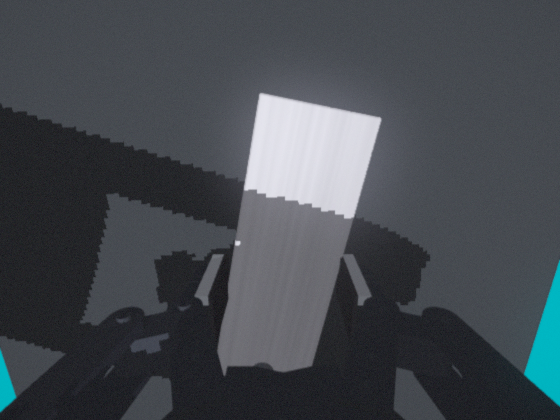

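The nose edge, (262,94)–(380,118), is still about 0.19 rad askew to the tool, so the squeeze did not turn it. I turn the tool flush with the gauge, hold lightly, and swing it back along the granite.

Call:
arm_command(targets=[0.7,0,0,0,0,0,0,0.7,0,0,0,0,0,5,0.68,0,0,0,0,0,10.6,0.56,0,0,0,0,0,10.6,0.56,0,0,0,0,0,10.6], force=30)

```text
t: 3.08
eef_pos: [0.5388, -0.1312, 0.0645]
ee_rot: [0.0, 0.789, 0.614, 0.0]
force: [-0.9, 0.2, 2.2]
finger_gap: 0.572
grasp_force: 32.6
```

Call:
arm_command(targets=[0.56,0,0,0,0,0,0,0.56,0,0,0,0,0,-4,0.56,0,0,0,0,0,-8,0.56,0,0,0,0,0,-10.6,0.56,0,0,0,0,0,-10.6])

```text
t: 3.7
eef_pos: [0.5389, -0.1311, 0.0645]
ee_rot: [0.0, 0.729, 0.684, 0.0]
force: [0.5, 0.7, 3.1]
finger_gap: 0.575
grasp_force: 32.6
```

Run:
```python
from h import *
w=grab("wrist","w3.png");s=bot.state();print(s["eef_pos"],s["ee_rot"],s["finger_gap"],s["force"],s["t"])
```

```text
[ 0.53891261 -0.13112333  0.06450289] [4.68194755e-04 7.29479378e-01 6.84002632e-01 1.32100196e-04] 0.5718369639251045 [0.69409329 0.09495959 2.48205144] 3.75
```

View pics/w3.png

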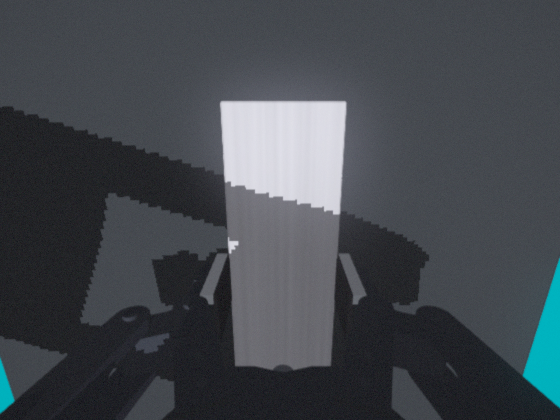

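Now square to the tool: nose edge level at row 102 between columns 222 and 345. Slide it onto the lane and forward.

Call:
arm_command(targets=[0.56,0.01,-0.003,0,0,0,0,0.56,0.025,-0.0073,0,0,0,0,0.56,0.045,-0.0073,0,0,0,0,0.56,0.065,-0.0073,0,0,0,0,0.56,0.075,-0.0073,0,0,0,0])

```text
t: 4.38
eef_pos: [0.5359, -0.055, 0.0645]
ee_rot: [0.0, 0.729, 0.684, -0.0]
force: [-0.8, -4.7, 1.9]
finger_gap: 0.571
grasp_force: 32.7
```

Run:
```python
from h import *
w=grab("wrist","w4.png");s=bot.state();print(s["eef_pos"],s["ee_rot"],s["finger_gap"],s["force"],s["t"])
```

```text
[ 0.53595477 -0.05392951  0.06448125] [-2.16134397e-05  7.29256618e-01  6.84240285e-01  1.30848526e-04] 0.5745906383020845 [0.87949915 1.03562072 4.26364016] 4.425
```

View pics/w4.png

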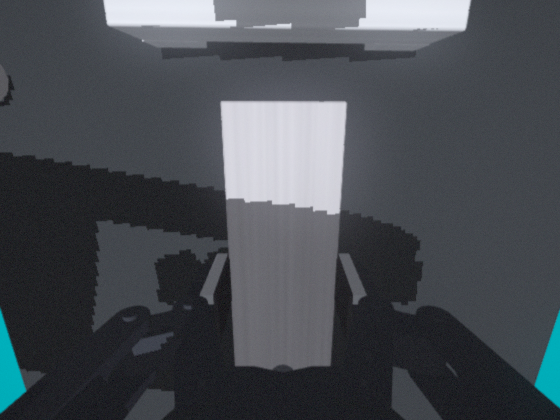

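Crossbar front top edge runs (106,25)–(468,30), nose edge level at row 102, so the lane is turned a further 0.014 rad clockwise. I compute the lateral offset.

Run:
```python
from h import *
w=grab("wrist")
a=ray(w,106,25,.09);b=ray(w,468,30,.09);c=ray(w,222,102,.062);d=ray(w,345,102,.062)
s=(a+b)/2;n=(c+d)/2;th=np.arctan2(-(b-a)[1],(b-a)[0]);X=np.array([np.sin(th),np.cos(th)]);Y=np.array([np.cos(th),-np.sin(th)])
print(np.linalg.norm(b-a),np.linalg.norm(c-d),s,n,th,np.arctan2(-(d-c)[1],(d-c)[0]),"nose fwd",(n-s)[:2]@X,"right",(n-s)[:2]@Y)
p=bot.state()["eef_pos"];print("tcp",(p-s)[:2]@X,(p-s)[:2]@Y)
```

```text
0.10355698851227062 0.047910050666314596 [0.54258483 0.04462443 0.09      ] [0.54023396 0.02418728 0.062     ] 0.07682779260240243 0.06458855576212405 nose fwd -0.02055729802709529 right -0.0007753336888939133
tcp -0.09879599341553613 0.0009407974943966926
```

Call:
arm_command(targets=[0.56,0.0,0,0,0,0,0.7,0.56,0.01,0,0,0,0,0.7,0.56,0.025,0,0,0,0,0.7,0.56,0.038,0,0,0,0,0.7,0.56,0.038,0,0,0,0,0.7])

```text
t: 5.1
eef_pos: [0.5388, -0.0173, 0.0645]
ee_rot: [0.0, 0.734, 0.679, 0.0]
force: [1.4, 2.1, 5.8]
finger_gap: 0.574
grasp_force: 33.0
```

Call:
arm_command(targets=[0.75,0,0,0,0,0,0,0.75,0,0,0,0,0,0,0.75,0,0,-0.02,0,0,0,0.75,-0.02,0,-0.065,0,0,0,0.5,-0.05,0,-0.085,0,0,0])

```text
t: 5.72
eef_pos: [0.5353, -0.068, 0.1513]
ee_rot: [0.001, 0.733, 0.68, 0.001]
force: [-0.0, -0.3, -0.1]
finger_gap: 0.553
grasp_force: 0.0
```

Run:
```python
from h import *
s=bot.state();w=grab("wrist","w5.png");print(s["eef_pos"],s["ee_rot"],s["finger_gap"],s["force"],s["t"])
```

```text
[ 0.53534303 -0.0679575   0.15128289] [9.50027438e-04 7.33320066e-01 6.79882593e-01 6.61780597e-04] 0.5533180883185689 [-0.02535873 -0.2580476  -0.13892715] 5.725
```

View pics/w5.png

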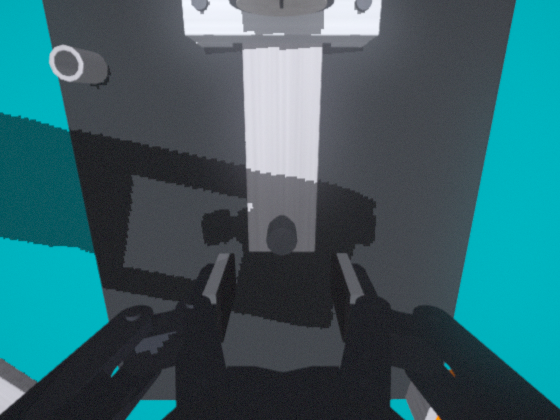

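The gauge is square and its nose is under the bridge; tail edge is at row 251, columns 249–315. Next I drop the nearly shut fingers behind the tail.

Call:
arm_command(targets=[0.3,-0.03,0,0,0,0,0,0.2,-0.057,0,0.01,0,0,0,0.2,-0.057,0,0.04,0,0,0,0.2,-0.057,0,0.075,0,0,0,0.2,-0.057,0,0.084,0,0,0])

```text
t: 6.4
eef_pos: [0.5279, -0.1237, 0.064]
ee_rot: [-0.003, 0.734, 0.679, -0.001]
force: [-21.2, 6.2, 59.2]
finger_gap: 0.201
grasp_force: 29.4
```

Call:
arm_command(targets=[0.2,0,0,0,0,0,0,0.2,0.01,0,0,0,0,0,0.2,0.02,0,0,0,0,0,0.2,0.03,0,0,0,0,0,0.2,0.03,0,0,0,0,0])

```text
t: 7.02
eef_pos: [0.5327, -0.0932, 0.0655]
ee_rot: [-0.0, 0.733, 0.68, 0.0]
force: [0.5, 0.9, -0.5]
finger_gap: 0.198
grasp_force: 0.0
```

Call:
arm_command(targets=[0.2,0.01,0,-0.001,0,0,0,0.2,0.02,0,-0.001,0,0,0,0.2,0.033,0,-0.001,0,0,0,0.2,0.045,0,-0.001,0,0,0,0.2,0.055,0,-0.001,0,0,0])

```text
t: 7.65
eef_pos: [0.5367, -0.0386, 0.0662]
ee_rot: [-0.0, 0.734, 0.68, -0.0]
force: [0.3, -4.5, -2.5]
finger_gap: 0.2
grasp_force: 1.7
```

Run:
```python
from h import *
f=grab("scene");g=grab("side");w=grab("wrist")
c=lambda f,r,k:cv2.resize(f["image"][r[0]:r[1],r[2]:r[3]],(k,300),interpolation=2)
cv2.imwrite("pics/mix.png",np.vstack([np.hstack([c(f,(150,260,300,450),400),c(g,(200,310,150,300),400)]),c(w,(0,420,0,560),800)]))
s=bot.state();print(s["eef_pos"],s["force"])
```

```text
[ 0.53681139 -0.03842881  0.06637275] [-0.3190961  -0.48431765 -0.04257187]
```

View pics/mix.png

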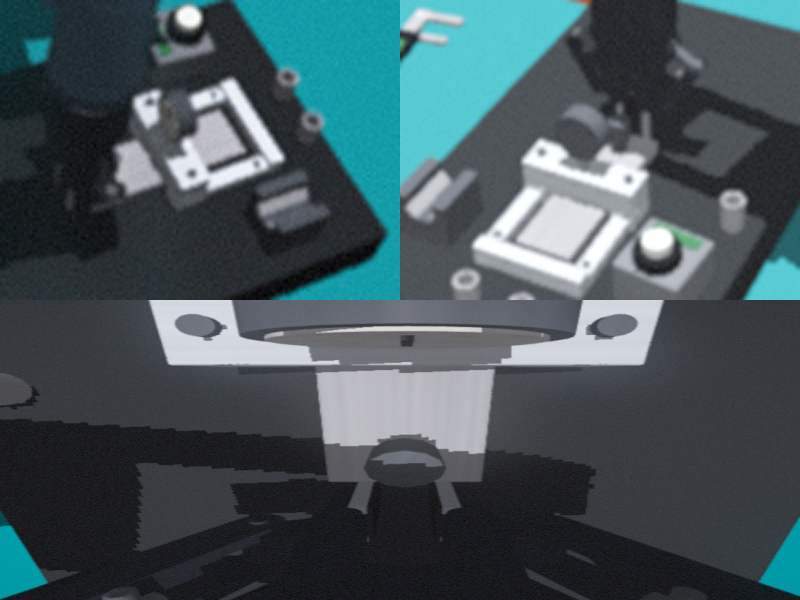

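The fingers are behind the tail, and the gauge lies square in the rails with a 10–15 mm gap to the stop. I creep home.

Call:
arm_command(targets=[0.2,0.003,0,0,0,0,0,0.2,0.006,0,0,0,0,0,0.2,0.008,0,0,0,0,0,0.2,0.01,0,0,0,0,0,0.2,0.01,0,0,0,0,0])

```text
t: 8.43
eef_pos: [0.5378, -0.0297, 0.0664]
ee_rot: [0.0, 0.734, 0.679, 0.0]
force: [-0.2, -3.3, 1.3]
finger_gap: 0.206
grasp_force: 1.9
```

Call:
arm_command(targets=[0.2,0.0015,0,0,0,0,0,0.2,0.002,0,0,0,0,0,0.2,0.002,0,0,0,0,0])

```text
t: 8.8
eef_pos: [0.5379, -0.0278, 0.0664]
ee_rot: [0.0, 0.734, 0.679, 0.0]
force: [-0.3, -4.8, 2.0]
finger_gap: 0.202
grasp_force: 2.3
```

Call:
arm_command(targets=[0.2,0.0015,0,0,0,0,0,0.2,0.002,0,0,0,0,0,0.2,0.002,0,0,0,0,0])

```text
t: 9.18
eef_pos: [0.538, -0.0263, 0.0664]
ee_rot: [0.0, 0.734, 0.68, -0.0]
force: [-0.2, -7.8, 1.2]
finger_gap: 0.195
grasp_force: 3.5
```

Force is rising near the predicted home position; a little more.

Call:
arm_command(targets=[0.2,0.001,0,0,0,0,0,0.2,0.002,0,0,0,0,0,0.2,0.002,0,0,0,0,0])

```text
t: 9.55
eef_pos: [0.538, -0.0262, 0.0665]
ee_rot: [0.001, 0.733, 0.68, -0.001]
force: [-2.0, -14.5, 1.3]
finger_gap: 0.202
grasp_force: 7.2
```

Call:
arm_command(targets=[0.2,0.001,0,0,0,0,0,0.2,0.002,0,0,0,0,0,0.2,0.002,0,0,0,0,0])

```text
t: 9.93
eef_pos: [0.5382, -0.026, 0.0665]
ee_rot: [0.002, 0.733, 0.68, -0.002]
force: [-4.1, -21.1, 1.2]
finger_gap: 0.196
grasp_force: 11.0
```

The nose is stalled against the stop at 21 N, TCP as predicted. I back off, lift and look.

Call:
arm_command(targets=[0.2,-0.015,0,0,0,0,0,0.2,-0.035,0,0,0,0,0,0.2,-0.04,0,-0.04,0,0,0,0.1,-0.04,0,-0.1,0,0,0,0,-0.04,0,-0.15,0,0,0])

```text
t: 10.55
eef_pos: [0.5351, -0.0618, 0.2182]
ee_rot: [-0.0, 0.734, 0.679, 0.001]
force: [1.0, 0.2, 0.3]
finger_gap: 0.001
grasp_force: 0.0
```

Call:
arm_command(targets=[0,0.03,-0.03,0,0,0,0,0,0.07,-0.06,0,0,0,0,0,0.11,-0.09,0,0,0,0,0,0.12,-0.1,0,0,0,0,0,0.12,-0.1,0,0,0,0])

```text
t: 11.18
eef_pos: [0.4445, 0.066, 0.2165]
ee_rot: [0.0, 0.733, 0.68, 0.0]
force: [-0.9, -0.3, 0.8]
finger_gap: -0.0
grasp_force: 0.0
```

Run:
```python
from h import *
w=grab("wrist","w6.png");s=bot.state();p=s["eef_pos"];print(p,s["ee_rot"],s["force"],s["finger_gap"],s["t"])
def blobs(f,zs,thr):
    h=cv2.cvtColor(f["image"],cv2.COLOR_BGR2HSV);m=((h[...,2]>thr)&(h[...,1]<60)).astype(np.uint8)
    cs,_=cv2.findContours(m,cv2.RETR_EXTERNAL,2)
    for c in cs:
        a=cv2.contourArea(c)
        if a>60:
            (u,v),r=cv2.minEnclosingCircle(c);print(int(u),int(v),round(r,1),round(a/(np.pi*r*r),2),ray(f,u,v,zs).round(4))
print("w");blobs(w,.096,190)
g=grab("side");print("side");blobs(g,.096,190)
f=grab("scene");print("scene");blobs(f,.096,190)
```

```text
[0.44521615 0.06529316 0.21649382] [3.99607138e-04 7.33542143e-01 6.79643802e-01 2.60185724e-04] [ 0.52744833  0.64468652 -0.4745307 ] -0.005524613620421022 11.225
w
409 217 66.7 0.21 [0.5477 0.0436 0.096 ]
276 110 16.8 0.91 [0.4443 0.1373 0.096 ]
300 119 34.2 0.17 [0.4617 0.1295 0.096 ]
251 116 36.6 0.16 [0.4249 0.1342 0.096 ]
544 110 33.5 0.19 [0.6437 0.1225 0.096 ]
402 123 80.5 0.45 [0.5386 0.1207 0.096 ]
456 11 14.4 0.22 [0.5724 0.1927 0.096 ]
385 6 13.2 0.21 [0.5239 0.1997 0.096 ]
side
245 287 5.6 0.75 [0.4517 0.1222 0.096 ]
206 285 28.9 0.35 [0.5308 0.1461 0.096 ]
219 256 23.1 0.17 [0.5461 0.0505 0.096 ]
129 238 17.0 0.15 [0.7747 0.0613 0.096 ]
384 230 36.5 0.23 [ 0.2078 -0.1814  0.096 ]
112 220 152.5 0.19 [0.8544 0.0122 0.096 ]
69 112 37.3 0.27 [ 1.3955 -0.5037  0.096 ]
445 37 32.4 0.3 [ 0.166  -2.1057  0.096 ]
204 34 84.4 0.45 [ 1.4231 -1.6578  0.096 ]
scene
335 365 14.8 0.26 [ 0.8616 -0.2063  0.096 ]
393 336 22.6 0.14 [ 0.8666 -0.068   0.096 ]
383 202 22.3 0.41 [0.5752 0.0997 0.096 ]
185 175 38.0 0.27 [ 0.2839 -0.3074  0.096 ]
506 142 57.2 0.52 [0.5629 0.5044 0.096 ]
```

Run:
```python
from h import *
w=grab("wrist");g=grab("side")
L=[]
for f,u,v in((w,276,110),(g,245,287)):
    T=f["T"];d=T[:3,:3]@np.array([(u-f["cx"])/f["fx"],(v-f["cy"])/f["fy"],1]);L.append((T[:3,3],d/np.linalg.norm(d)))
A=sum(np.eye(3)-np.outer(d,d) for o,d in L);b=sum((np.eye(3)-np.outer(d,d))@o for o,d in L)
X=np.linalg.solve(A,b);print(X,[np.linalg.norm(np.cross(d,X-o)) for o,d in L])
p=bot.state()["eef_pos"];M=w["T"]@np.linalg.inv(w["hand_eye"]);print("tool delta",M[:3,:3].T@(X-p))
th=.077;s=np.array([.5426,.0446]);ex=np.array([np.sin(th),np.cos(th)]);ey=np.array([np.cos(th),-np.sin(th)])
for off in(-.018,0,.018):
    print(off,[ (x,int(w["image"][tuple(px(w,np.append(s+ex*x/1000+ey*off,.062),).round().astype(int)[::-1])].mean())) for x in range(80,116,2)])
```

```text
[0.44616962 0.13716465 0.11109869] [np.float64(0.0006258475002439475), np.float64(0.0006258475002438624)]
tool delta [ 0.07228993 -0.00494969  0.10506091]
-0.018 [(80, 220), (82, 220), (84, 220), (86, 220), (88, 220), (90, 221), (92, 221), (94, 220), (96, 221), (98, 205), (100, 221), (102, 251), (104, 250), (106, 250), (108, 251), (110, 252), (112, 249), (114, 118)]
0 [(80, 218), (82, 219), (84, 219), (86, 217), (88, 218), (90, 219), (92, 219), (94, 219), (96, 219), (98, 194), (100, 249), (102, 249), (104, 249), (106, 248), (108, 251), (110, 251), (112, 248), (114, 114)]
0.018 [(80, 218), (82, 219), (84, 218), (86, 218), (88, 220), (90, 219), (92, 219), (94, 220), (96, 219), (98, 210), (100, 247), (102, 247), (104, 248), (106, 247), (108, 250), (110, 250), (112, 246), (114, 112)]
```

The profile shows gauge steel continuing right up to the stop at 98–100 mm on all three lines, so it is home and square. The key top is at about (0.446, 0.137, 0.111). Next I press it.

Call:
arm_command(targets=[0,0.035,-0.002,0,0,0,0,0,0.072,-0.005,0,0,0,0,0,0.072,-0.005,0.04,0,0,0,0,0.072,-0.005,0.075,0,0,0,0,0.072,-0.005,0.08,0,0,0])

```text
t: 12.05
eef_pos: [0.4439, 0.1373, 0.1341]
ee_rot: [-0.002, 0.734, 0.679, -0.002]
force: [-0.3, -0.2, 1.0]
finger_gap: 0.004
grasp_force: 0.0
```

Call:
arm_command(targets=[0,0,0,0.004,0,0,0,0,0,0,0.008,0,0,0,0,0,0,0.012,0,0,0,0,0,0,0.012,0,0,0])

```text
t: 12.55
eef_pos: [0.4459, 0.1378, 0.1248]
ee_rot: [0.001, 0.734, 0.679, 0.001]
force: [0.6, -0.4, 2.6]
finger_gap: -0.0
grasp_force: 0.8
```

Contact; press on in small steps.

Call:
arm_command(targets=[0,0,0,0.002,0,0,0,0,0,0,0.004,0,0,0,0,0,0,0.005,0,0,0,0,0,0,0.005,0,0,0])

```text
t: 13.05
eef_pos: [0.4459, 0.1378, 0.12]
ee_rot: [0.001, 0.734, 0.679, 0.001]
force: [0.5, -1.2, 7.1]
finger_gap: -0.004
grasp_force: 3.5
```

Call:
arm_command(targets=[0,0,0,0.001,0,0,0,0,0,0,0.002,0,0,0,0,0,0,0.002,0,0,0])

```text
t: 13.42
eef_pos: [0.446, 0.1378, 0.1197]
ee_rot: [0.001, 0.734, 0.68, 0.001]
force: [-4.8, -1.8, 23.0]
finger_gap: 0.003
grasp_force: 11.4
```

Bottomed out (23 N against a ~4 N spring, position stalled). Release and go clear.

Call:
arm_command(targets=[0,0,0,-0.01,0,0,0,0,0,0,-0.03,0,0,0,0,0,0,-0.07,0,0,0,0,0,0,-0.12,0,0,0,0,0,0,-0.12,0,0,0])

```text
t: 14.05
eef_pos: [0.4469, 0.1383, 0.2407]
ee_rot: [0.002, 0.734, 0.68, 0.003]
force: [0.0, 0.7, -0.4]
finger_gap: 0.002
grasp_force: 0.0
```

Call:
arm_command(targets=[0,-0.03,0,0,0,0,0,0,-0.07,0,0,0,0,0,0,-0.07,0,0,0,0,0,0,-0.07,0,0,0,0,0])

```text
t: 14.55
eef_pos: [0.4392, 0.0685, 0.2364]
ee_rot: [-0.001, 0.734, 0.679, -0.0]
force: [0.2, -0.7, 0.2]
finger_gap: -0.004
grasp_force: 0.0
```

Run:
```python
from h import *
w=grab("wrist")
th=.077;s=np.array([.5426,.0446]);ex=np.array([np.sin(th),np.cos(th)]);ey=np.array([np.cos(th),-np.sin(th)])
for off in(-.018,0.018):
    print(off,[ (x,int(w["image"][tuple(px(w,np.append(s+ex*x/1000+ey*off,.062),).round().astype(int)[::-1])].mean())) for x in range(84,116,3)])
st=bot.state();print(st["eef_pos"],st["force"],abs(np.array(st["qvel"])).max())
h=cv2.cvtColor(w["image"],cv2.COLOR_BGR2HSV);u,v=px(w,[.446,.137,.111]).astype(int);print(u,v)
m=((h[...,2]>190)&(h[...,1]<60)).astype(np.uint8)
for c in cv2.findContours(m,0,2)[0]:
    (a,b),r=cv2.minEnclosingCircle(c)
    if abs(a-u)<15 and abs(b-v)<15: print(a,b,r)
```

```text
-0.018 [(84, 222), (87, 221), (90, 222), (93, 222), (96, 223), (99, 210), (102, 252), (105, 251), (108, 252), (111, 253), (114, 119)]
0.018 [(84, 220), (87, 219), (90, 221), (93, 220), (96, 222), (99, 209), (102, 250), (105, 248), (108, 250), (111, 250), (114, 113)]
[0.43938017 0.06874252 0.23663494] [-0.99809412  0.00500823 -1.27529995] 0.011192413159191384
286 113
284.5 112.5 15.572511672973633
```

```bash
python3 -c "
from station import bot
print(bot.sign_off())"
```

```text
the job is handed in; nothing more can be done
None
```

The gauge is home and square against the stop, the key was pressed fully down and released, and the arm is clear; I handed the job in and it returned no verdict. I used a light side grip to straighten and slide the gauge flat before the final push on its tail.

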